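# Put the hand-held 3D scanner away in the drawer

## Robot

A 6-joint arm with a two-finger parallel gripper is mounted at the origin on the work surface. World frame = base frame: x ahead of the robot, y to its left, z up, the work surface at z = 0. Lengths are in mm, angles in degrees, forces in N, time in s.
With the tool pointing down it reaches from about 300 to 850 mm from the base axis. Payload 4.2 kg.
Tool frame: the origin (TCP) lies between the finger pads; the fingertips stand 8 mm ahead of it and the grasp point (between the pads) lies 11 mm behind it; x points along the fingers, y is the direction in which the jaws open and shut, and the axes are right-handed (so a half turn about x gives the same grasp; the last joint's range is limited). The gripper opens to 91 mm and grips with 3 to 60 N. Pads are 32 mm wide; open, the fingers measure 118 mm over their backs; the gripper's body (76 mm by 178 mm) begins 60 mm behind the grasp point.
Start: joints at [-67.38, 18.312, 89.639, -0, 72.044, -1.146], TCP at [231.734, -526.253, 221.976] pointing down, gripper open.
Joint ranges: [-177.97, 177.97], [-48.28, 115.42], [12.27, 149.76], [-77.06, 257.06], [2.81, 150.46], [-146.56, 146.56]. Speed limits (degrees/s): [147.25, 147.25, 180, 180, 180, 180].

## Interface

Orientations are given as [roll, pitch, yaw] about the fixed x, y, z axes, in that order (R = Rz(yaw) Ry(pitch) Rx(roll)).
In Python, from workcell import env gives the robot as it stands.
- The arm moves only by the tool arm_command, never from a script. Its arguments are lists of equal length, an entry for each row: "slide": the shift along the tool's x, y, z in cm, a list of three; "turn": the turn, a rotation vector about the tool's x, y, z in rad, a list of three; "grip": the closure in counts, from 0 (fully open) to 255 (shut). A call has 1 to 20 rows; each row is the pose to reach, as a shift and turn from the pose commanded when the call began, along the tool's axes at that moment; what a row does not reach only later rows make up. A row lasts 1/12 s, in which the tool goes at most 41.7 mm and 7.16 degrees, less where a joint would pass 70% of its speed; a pose out of reach is approached as far as the arm can. A call with a gripper value outside its range is refused whole. The fingers move at their own pace and stop on an object; "newtons" is the grip in N (left out, the last holds). Time passes only in rows, so rows that repeat a pose let the fingers close. It gives the time, the measured TCP pose, the force and the opening at its end, in the units of the state.
- env.state(): the state, without advancing time (a new reading comes with each control period).
- env.grab_frame(name): name is "side" or "top" or "wrist"; returns (picture, depth): 384x512x3 uint8, red, green, blue; 384x512 float32, mm along the optical axis (not along the pixel's ray), 0 where there is no reading.
- env.calibration(name): a dict with "K" (3x3 intrinsics, pixels), "camera_from_world" (4x4, takes a point from world to camera coordinates); the wrist camera has in their place "T_tool_cam" (4x4, takes a point from camera to tool coordinates, whose origin is the TCP and whose axes are the tool frame's). Camera axes: x right, y up, looking along -z (the intrinsics and any distortion apply to the point x, -y, -z); pixel columns grow to the right and rows downward; lengths in mm; the calibration is good to about 2 mm. The wrist camera is an equidistant fisheye: a pixel r from the principal point sees the ray r / f radians off the axis. A picture is of the moment at which its call begins: read the wrist's pose just before it. calibration takes no time and is no camera call.
- env.job_done(): hands the job in, once; it reports no verdict.
Trained networks look in the newest picture that a camera, given by its name, has taken for a name from the list of things; names that differ only in an ending like _2 or _b are one class to them, and where a whole thing is asked for, a point or a joint stands for the part that bears it (a point fixed in the world has none). Each returns a list of dicts, best first, with "p" (0 to 1); they miss things now and then, are a little off and sometimes report something else, mostly with a low value. They report only what shows in the picture. A call takes as long as a camera call. They do not tell look-alikes from the thing itself.
- env.search_frame(camera, label): "point" ([x, y, z] in mm, in world coordinates, good to about 4 mm: the middle of the surface that is visible of it).
The state is a dict: "time_s": time; "qpos": joint angles; "qvel": joint speeds; "effort": joint torques, N m; "ee_pos": TCP position; "ee_rot": TCP orientation; "force": force on the tool from outside, world axes, zero at the start; "torque": the same for the moment, N m; "gripper_width": finger opening in mm.
Only numpy, scipy, OpenCV 4.12 (cv2) and the standard library are available. Lean on these libraries where they do the work, as an engineer would, in place of code of your own. Each camera call takes 0.05 s, during which the arm holds its last target.

## Task

Take the hand-held scanner out of its charging dock and lay it down gently on its back on the desk, lens side up; then take hold of it again from above, lower it level into the wide compartment of the open upper drawer so that it lies flat, still lens side up, and slide the drawer fully shut without slamming it. Do not drop the scanner or let it topple, and leave the spool, the scraper and the printed bracket where they are.

Things in the scene. Friction and masses are not known exactly. Their poses are not given: they have to be found in the camera images.
- scanner_mid (a point): Centre of the scanner, a grey bar 176 mm long (z, foot to top), 56 wide (y), 42 deep (x), 0.3 to 0.6 kg, balanced here. +x face: black lens panel; -x face: flat back; grip it by the flat +y and -y sides. It starts upright in the dock, this point 102 mm above the desk, lens side facing robot's left (+y) within 30 deg. On its back, x points up and this point is 21 mm above what it lies on.
- dock: Charging dock, fixed: grey foot 110 (x) x 120 (y) x 14 mm; on it an open-topped pocket holds the scanner's foot with 2.5 mm play. Origin: centre of its underside; axes as the scanner's at the start. Pocket tops: back (-x) 70, sides 60, front (+x) 32 mm above the desk: lift 60 mm to clear. The desk nearer the robot than the dock (0.36 to 0.5 m ahead, y -0.35 m to the drawer) is kept clear.
- upper_drawer (a joint): How far the upper drawer of the white desktop drawer unit is out, m: 0 fully shut, 0.20 fully out; starts at 0.16 to 0.20. About 2 N of friction; it stays where it is left; push its pull or front to shut it. The unit is fixed, 260 mm deep, 340 wide, 160 high, fronts towards the robot; inside it the space above the drawer's floor is 58 mm high. The lower drawer stays shut.
- wide_compartment (a point): On the floor of the wide (right-hand, -y) compartment of the upper drawer, midway across, 90 mm above the desk; moves with the drawer. x: shutting direction, into the unit; y: left along the front; z up. It runs from x -70 to +145 mm, y -107 to +107; walls 48, front 57, left divider 42 mm above its floor. With the drawer open by q m, x from -0.070 to q - 0.076 is clear of the unit's top.
- upper_handle (a point): Middle of the upper drawer's pull: an aluminium bar 120 mm long (along y), 11 mm thick, 35 mm out from the drawer front, 122 mm above the desk. Moves with the drawer; axes as for wide_compartment (x: shutting direction).
- spool: Bystander: a filament spool lying flat, 200 mm across, 60 mm high, to the right of the dock. Origin: centre of its underside. Leave alone.
- scraper: Bystander: a print scraper with wooden handle and steel blade, 220 mm long, 56 mm wide, 21 mm high, lying beyond the dock. Origin: on the desk, about its middle. Leave alone.
- printed_bracket: Bystander: a white printed angle bracket, 60 x 50 x 61 mm, standing on the desk to the left of the drawer unit. Origin: centre of its underside. Leave alone.
Mind the look-alikes: they are no part of the job. What is meant by the part that bears scanner_mid is not orange, and is the larger of those in its own colour.

How it is judged:
By the outcome, as a careful person would: the job done as asked, in the order asked, and still so for the second after the job is handed in, with the robot touching nothing.
It also fails if it takes over 72 s, if anything falls off the work surface, if the arm or the gripper's body presses on something with over 40 N, if the wrist force passes 120 N, or if a joint passes its speed limit or range.

## Working session

There is one attempt and no reset: what is moved stays moved. The work goes in short steps, Python scripts to look and compute and a tool call to move; the robot and the scene stay as the last step left them, time stands still between calls to the robot, and variables do not carry over. Pictures are saved under pics/ and viewed, and the job is handed in when it is done.

Besides the shell and the picture viewer there is one more tool, called after "Emit:" as a command line: name --argument value ..., lists and objects as JSON in quotes. arm_command: Moves the arm, as the interface text tells. Its arguments: {"type":"object","properties":{"slide":{"type":"array","items":{"type":"array","items":{"type":"number"}}},"turn":{"type":"array","items":{"type":"array","items":{"type":"number"}}},"grip":{"type":"array","items":{"type":"number"}},"newtons":{"type":"number"}},"required":["slide","turn","grip"]}

```bash
ls; mkdir -p pics; python3 - <<'E'
from workcell import env
import cv2,numpy as np
np.set_printoptions(precision=2,suppress=True)
print(env.state())
for n in ("side","top"):
    im,d=env.grab_frame(n); cv2.imwrite(f"pics/{n}0.png",im[:,:,::-1]); np.save(f"pics/{n}0d.npy",d)
    print(n,env.calibration(n))
    for l in ("scanner_mid","dock","upper_drawer","wide_compartment","upper_handle","spool","scraper","printed_bracket"):
        print(l,[(np.round(r["point"]),round(r["p"],2)) for r in env.search_frame(n,l)])
print(env.calibration("wrist"))
E
```

```text
pics
{'time_s': 0.0, 'qpos': array([-67.38,  18.35,  89.71,  -0.  ,  72.04,  -1.15]), 'qvel': array([ 0.02,  0.01, -0.06,  0.11, -0.16, -0.04]), 'effort': array([  0.  , -41.25, -23.2 ,   0.07,   0.05,  -0.  ]), 'ee_pos': array([ 231.54, -525.8 ,  221.12]), 'ee_rot': array([-90.57,  89.9 , 113.2 ]), 'force': array([0.15, 0.27, 0.52]), 'torque': array([-0.01, -0.02,  0.02]), 'gripper_width': 91.1707645964435}
side {'K': array([[467.69,   0.  , 256.07],
       [  0.  , 467.69, 195.42],
       [  0.  ,   0.  ,   1.  ]]), 'camera_from_world': array([[   -0.98,    -0.18,    -0.02,   549.45],
       [    0.09,    -0.59,     0.8 ,  -145.15],
       [   -0.16,     0.79,     0.6 , -1467.63],
       [    0.  ,     0.  ,     0.  ,     1.  ]])}
scanner_mid [(array([ 307., -129.,  100.]), 0.89), (array([ 607., -209.,  136.]), 0.67), (array([ 586., -102.,   83.]), 0.67)]
dock [(array([ 580., -204.,   13.]), 0.6), (array([ 754., -184.,   12.]), 0.53)]
upper_drawer [(array([605., 237., 102.]), 0.58)]
wide_compartment [(array([606., 234., 108.]), 0.98)]
upper_handle [(array([604., 235., 106.]), 0.79)
[... 581 characters left out ...]
113.,  125.]), 0.44)]
dock [(array([ 594., -213.,   10.]), 0.78)]
upper_drawer [(array([604., 227.,  91.]), 0.65)]
wide_compartment [(array([610., 225.,  89.]), 0.6)]
upper_handle [(array([606., 222.,  87.]), 0.83)]
spool [(array([ 587., -502.,   62.]), 0.63), (array([ 592., -213.,   12.]), 0.52)]
scraper [(array([ 760., -182.,   12.]), 0.57)]
printed_bracket [(array([592., 519.,   7.]), 0.77)]
{'K': array([[297.32,   0.  , 256.25],
       [  0.  , 297.32, 188.52],
       [  0.  ,   0.  ,   1.  ]]), 'T_tool_cam': array([[  -0.  ,    0.27,   -0.96, -163.44],
       [   1.  ,    0.  ,    0.  ,    0.75],
       [   0.  ,   -0.96,   -0.27,  -77.66],
       [   0.  ,    0.  ,    0.  ,    1.  ]])}
```

View pics/side0.png

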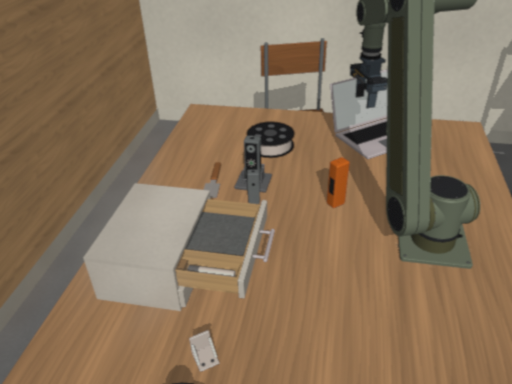

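View pics/top0.png

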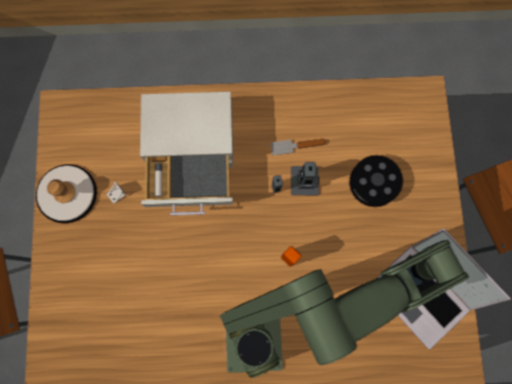

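```bash
python3 - <<'E'
import cv2,numpy as np
a=cv2.imread("pics/side0.png")[120:220,200:360]; b=cv2.imread("pics/top0.png")[140:270,255:415]
cv2.imwrite("pics/crop0.png",np.vstack([cv2.resize(a,(640,300),interpolation=3)[:, :],cv2.resize(b[:75],(640,300),interpolation=3)]))
E
```

```text
(no output)
```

View pics/crop0.png

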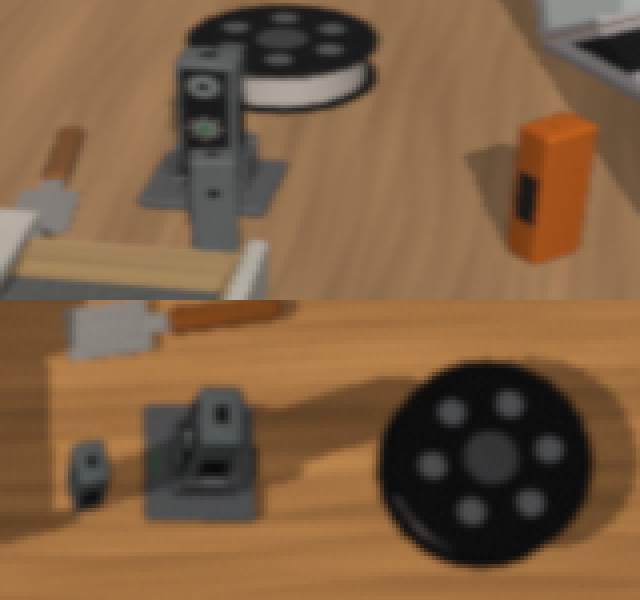

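Candidates (side picture): orange bar (338,182), small grey bar (254,185), larger grey bar in the dock (252,155). The description (not orange, the larger grey one, in the dock, lens towards +y) fits the one at (252,155), and the crop confirms it.

```bash
cat > h.py <<'E'
import numpy as np,cv2
from scipy.spatial.transform import Rotation as Ro
from workcell import env
np.set_printoptions(precision=1,suppress=True)
def R(rpy): return Ro.from_euler('xyz',rpy,degrees=True).as_matrix()
def cloud(n,d,st=None):
    c=env.calibration(n);K=c["K"]
    v,u=np.mgrid[0:384,0:512]; x=(u-K[0,2])/K[0,0]; y=(v-K[1,2])/K[1,1]
    if n!="wrist":
        P=np.stack([x*d,-y*d,-d],-1); T=np.linalg.inv(c["camera_from_world"])
    else:
        r=np.hypot(x,y)+1e-9; k=np.tan(np.minimum(r,1.4))/r
        P=np.stack([x*k*d,-y*k*d,-d],-1); W=np.eye(4);W[:3,:3]=R(st["ee_rot"]);W[:3,3]=st["ee_pos"]; T=W@c["T_tool_cam"]
    Q=P@T[:3,:3].T+T[:3,3]; Q[d<=0]=np.nan
    return Q
def box(Q,lo,hi):
    q=Q.reshape(-1,3); return q[np.all((q>lo)&(q<hi),1)]
E
python3 - <<'E'
from h import *
print("tool axes\n",R(env.state()["ee_rot"]))
for n in("side","top"):
    Q=cloud(n,np.load(f"pics/{n}0d.npy"))
    print(n,"desk z",np.nanmedian(box(Q,[350,-100,-20],[500,50,20])[:,2]))
    for nm,lo,hi in (("scanner top",[540,-290,175],[680,-150,215]),("scanner up",[540,-290,140],[680,-150,170]),("dock foot",[500,-320,8],[700,-110,20]),("small",[540,-145,110],[640,-70,145]),("small low",[540,-145,30],[640,-70,110]),("orange",[240,-220,60],[360,-80,230]),("unit top",[550,0,150],[950,400,170]),("handle",[350,0,112],[450,400,135]),("front",[400,50,140],[560,400,155]),("spool",[450,-650,50],[720,-380,70])):
        b=box(Q,lo,hi)
        if len(b)<4: print(nm,len(b));continue
        r=cv2.minAreaRect(b[:,:2].astype(np.float32))
        print(nm,len(b),"min",np.percentile(b,2,axis=0),"max",np.percentile(b,98,axis=0),"rect",np.round(r[0],1),np.round(r[1],1),round(r[2],1))
E
```

```text
tool axes
 [[ 0.   0.4 -0.9]
 [-0.  -0.9 -0.4]
 [-1.   0.  -0. ]]
side desk z 0.5964995420632704
scanner top 141 min [ 584.5 -246.7  176.7] max [ 637.2 -204.5  193.9] rect [ 611.1 -226.9] [46.1 55.3] 84.2
scanner up 126 min [ 583.5 -232.   140.7] max [ 639.1 -202.1  168.9] rect [ 604.5 -214.1] [63.2 34.9] 25.5
dock foot 246 min [ 551.8 -279.1    8.6] max [ 670.1 -173.1   19.6] rect [ 612.2 -230. ] [118.7 121.6] 86.0
small 115 min [ 566.2 -125.7  110.8] max [605.4 -92.1 134.4] rect [ 587.1 -109.2] [41.6 35.2] 5.0
small low 222 min [ 566.5 -108.4   32.6] max [603.7 -93.  106.8] rect [ 585.4 -100.2] [39.3 14.4] 9.9
orange 655 min [ 274.6 -161.4   64.1] max [ 335.  -115.7  178.6] rect [ 305.1 -145.5] [60.8 47.1] 44.8
unit top 7073 min [694.2  61.7 154. ] max [932.9 392.4 163.8] rect [815.6 222.8] [347.2 248.6] 89.4
handle 0
front 535 min [511.9  69.5 140.6] max [533.  391.  151.3] rect [535.1 226. ] [334.4  46.3] 89.4
spool 856 min [ 502.1 -597.5   55.8] max [ 681.4 -414.7   66. ] rect [ 586.2 -510.5] [187.4 205.1] 48.0
top desk z 0.38664708235091894
scanner top 175 min [ 587.5 -252.6  1
[... 194 characters left out ...]
[ 513.6 -306.7    8.2] max [ 684.8 -125.7   19.5] rect [ 598.1 -215.5] [198.8 203.9] 2.0
small 98 min [ 570.4 -132.2  111.9] max [610.7 -99.4 138.4] rect [ 590.3 -116.7] [41.2 32.3] 8.9
small low 52 min [ 568.  -133.3   33.3] max [601.3 -98.7 107.1] rect [ 580.5 -109.7] [44.8 22.9] 53.8
orange 234 min [ 277.5 -176.9   74.6] max [ 333.8 -121.6  184.8] rect [ 307.8 -151.2] [56.2 42.4] 43.7
unit top 5498 min [698.2  57.4 152.1] max [935.5 384.3 168.3] rect [818.4 221. ] [341.4 251.8] 89.5
handle 0
front 394 min [514.3  63.6 140.5] max [535.9 382.1 154.5] rect [533.2 222.1] [330.8  41.2] 88.5
spool 1932 min [ 506.3 -600.1   52.5] max [ 685.2 -420.8   68.6] rect [ 595.8 -510.5] [198.8 197.8] 13.7
```

```bash
cat >> h.py <<'E'
def go(pos,Rt,st=None):
    st=st or env.state(); R0=R(st["ee_rot"])
    s=R0.T@(np.array(pos)-st["ee_pos"])/10; t=Ro.from_matrix(R0.T@Rt).as_rotvec()
    print("slide",np.round(s,2),"turn",np.round(t,4),"rows>=",np.ceil(max(np.linalg.norm(s)*10/41.7,np.degrees(np.linalg.norm(t))/7.16)))
def ax(x,y):
    x=np.array(x,float);x/=np.linalg.norm(x);y=np.array(y,float);y-=x*(x@y);y/=np.linalg.norm(y)
    return np.stack([x,y,np.cross(x,y)],1)
def ori(yaw,al): # scanner lens yaw (deg), tool tilt al deg from vertical leaning to lens side; tool y = -scanner y
    a=np.radians(yaw);n=np.array([np.cos(a),np.sin(a),0]);s=np.radians(al)
    return ax(-n*np.sin(s)-np.array([0,0,1])*np.cos(s),[np.sin(a),-np.cos(a),0])
E
python3 - <<'E'
from h import *
print(ori(90,45))
go([612,-88,260],ori(90,45))
E
```

```text
[[-0.   1.  -0. ]
 [-0.7 -0.  -0.7]
 [-0.7  0.   0.7]]
slide [ -3.8 -24.8 -52.5] turn [-1.1 -0.7  0.5] rows>= 14.0
```

```bash
sed -i 's/precision=1/precision=3/' h.py; python3 - <<'E'
from h import *
go([612,-88,260],ori(90,45))
E
```

```text
slide [ -3.8  -24.78 -52.46] turn [-1.093 -0.694  0.453] rows>= 14.0
```

Emit:
arm_command --slide '[[-3.8,-24.8,-52.5],[-3.8,-24.8,-52.5],[-3.8,-24.8,-52.5],[-3.8,-24.8,-52.5],[-3.8,-24.8,-52.5],[-3.8,-24.8,-52.5],[-3.8,-24.8,-52.5],[-3.8,-24.8,-52.5],[-3.8,-24.8,-52.5],[-3.8,-24.8,-52.5],[-3.8,-24.8,-52.5],[-3.8,-24.8,-52.5],[-3.8,-24.8,-52.5],[-3.8,-24.8,-52.5],[-3.8,-24.8,-52.5],[-3.8,-24.8,-52.5],[-3.8,-24.8,-52.5],[-3.8,-24.8,-52.5]]' --turn '[[-1.093,-0.694,0.453],[-1.093,-0.694,0.453],[-1.093,-0.694,0.453],[-1.093,-0.694,0.453],[-1.093,-0.694,0.453],[-1.093,-0.694,0.453],[-1.093,-0.694,0.453],[-1.093,-0.694,0.453],[-1.093,-0.694,0.453],[-1.093,-0.694,0.453],[-1.093,-0.694,0.453],[-1.093,-0.694,0.453],[-1.093,-0.694,0.453],[-1.093,-0.694,0.453],[-1.093,-0.694,0.453],[-1.093,-0.694,0.453],[-1.093,-0.694,0.453],[-1.093,-0.694,0.453]]' --grip '[0,0,0,0,0,0,0,0,0,0,0,0,0,0,0,0,0,0]'

```text
time_s: 2.4
ee_pos: [611.2, -88.8, 260.0]
ee_rot: [-0.0, 45.0, -90.1]
force: [-0.3, 0.1, 1.1]
gripper_width: 91.3
```

```bash
python3 - <<'E'
from h import *
st=env.state(); print(st["qpos"],st["ee_pos"],st["ee_rot"])
im,d=env.grab_frame("wrist"); cv2.imwrite("pics/w1.png",im[:,:,::-1]); np.save("pics/w1d.npy",d)
print(env.search_frame("wrist","scanner_mid"))
Q=cloud("wrist",d,st)
for nm,lo,hi in (("scanner top",[540,-290,180],[680,-150,215]),("lens",[540,-290,120],[680,-190,170]),("small",[540,-145,110],[640,-70,145]),("desk",[450,-350,-20],[700,0,8])):
    b=box(Q,lo,hi)
    if len(b)<4: print(nm,len(b));continue
    r=cv2.minAreaRect(b[:,:2].astype(np.float32))
    print(nm,len(b),"min",np.percentile(b,2,axis=0),"max",np.percentile(b,98,axis=0),"med",np.median(b,axis=0),"rect",np.round(r[0],1),np.round(r[1],1),round(r[2],1))
E
```

```text
[ 12.11   25.295  87.343 -44.231  82.311  24.42 ] [611.168 -88.761 259.977] [ -0.047  44.982 -90.118]
[{'point': [594.5, -99.1, 94.7], 'p': 0.75}, {'point': [616.1, -209.9, 133.7], 'p': 0.66}, {'point': [327.8, -133.5, 112.0], 'p': 0.61}]
scanner top 1007 min [ 588.641 -244.605  180.552] max [ 640.41  -209.419  191.388] med [ 614.708 -216.529  189.188] rect [ 614.7 -228.9] [41.2 55.8] 89.9
lens 1769 min [ 588.693 -215.871  120.991] max [ 641.838 -207.556  169.289] med [ 615.004 -210.075  146.532] rect [ 615.7 -212.5] [11.5 56.1] 86.6
small 1616 min [ 570.598 -127.     110.883] max [610.741 -97.153 131.79 ] med [ 590.994 -104.331  129.331] rect [ 590.3 -113.7] [41.2 30.7] 10.8
desk 19234 min [ 453.821 -336.061   -1.145] max [696.407 -62.596   2.176] med [ 542.212 -134.16     0.442] rect [ 575.  -199.1] [301.8 250. ] 90.0
```

View pics/w1.png

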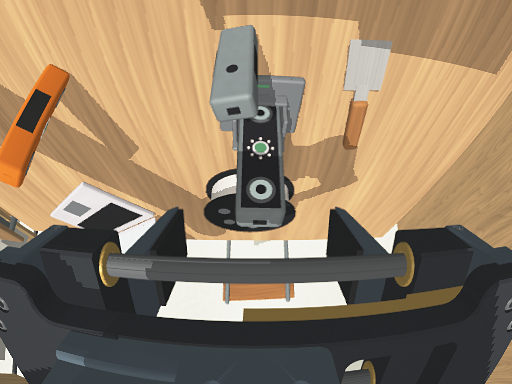

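```bash
python3 - <<'E'
from h import *
st=env.state(); Q=cloud("wrist",np.load("pics/w1d.npy"),st)
b=box(Q,[585,-222,80],[645,-200,175])
for z0,z1 in((80,130),(130,175)):
    c=b[(b[:,2]>z0)&(b[:,2]<z1)]
    A=np.c_[c[:,0]-614,c[:,2],np.ones(len(c))]; w=np.ones(len(c),bool)
    for _ in range(6):
        p=np.linalg.lstsq(A[w],c[w,1],rcond=None)[0]; w=abs(A@p-c[:,1])<1.5
    print("plane y=",p,"n",w.sum(),"yaw off deg",np.degrees(np.arctan(p[0])))
# top face edges: left/right x edges as function of y
t=box(Q,[575,-260,186],[655,-195,195]); print(len(t))
E=[]
for y in np.arange(-248,-208,3):
    s=t[abs(t[:,1]-y)<1.5]
    if len(s)>8: E.append([y,s[:,0].min(),s[:,0].max()])
E=np.array(E);print(E); print(np.degrees(np.arctan(np.polyfit(E[:,0],E[:,1],1)[0])),np.degrees(np.arctan(np.polyfit(E[:,0],E[:,2],1)[0])))
E
```

```text
plane y= [  -0.045   -0.    -210.264] n 1137 yaw off deg -2.559005607665667
plane y= [  -0.052    0.033 -214.872] n 1222 yaw off deg -2.958018328908618
740
[[-245.     587.899  639.897]
 [-242.     589.253  639.708]
 [-239.     588.212  639.407]
 [-236.     588.362  640.316]
 [-233.     588.572  638.858]
 [-230.     587.662  641.025]
 [-227.     587.886  639.743]
 [-224.     588.085  640.649]
 [-221.     588.264  641.585]
 [-218.     588.434  642.441]
 [-215.     589.675  641.037]
 [-212.     589.796  637.6  ]]
1.6357824250397022 1.2252007611310034
```

```bash
cat > kin.py <<'E'
from h import *
from scipy.optimize import least_squares
D=[([-67.38,18.35,89.71,0,72.04,-1.15],[231.54,-525.8,221.12],[-90.57,89.9,113.2]),
([12.11,25.295,87.343,-44.231,82.311,24.42],[611.168,-88.761,259.977],[-.047,44.982,-90.118])]
F=np.array([[0,-1,0],[0,0,-1],[1,0,0]],float) # flange cols: tool x=zf,y=-xf,z=-yf
def fk(q,p):
    q=np.radians(q); a1,d1,L2,L3,a3,d6=p
    E=lambda s,a:Ro.from_euler(s,a).as_matrix()
    z=np.array([0,0,1.]);x=np.array([1.,0,0])
    A=E('z',q[0]);B=A@E('y',q[1]);C=B@E('y',q[2]);W=C@E('z',q[3])@E('y',q[4])@E('z',q[5])
    return A@x*a1+z*d1+B@z*L2+C@(z*L3+x*a3)+W@z*d6, W@F
def fit():
    f=lambda p:np.r_[np.concatenate([fk(q,p)[0]-t for q,t,_ in D]),(p-[0,300,400,400,0,300])*np.array([.02,.01,.01,.01,.1,.01])]
    return least_squares(f,[0,300,400,400,0,300])
def ik(pos,Rt,p,q0):
    f=lambda q:np.r_[fk(q,p)[0]-pos,100*(fk(q,p)[1]-Rt).ravel()]
    best=None
    rng=np.random.default_rng(0)
    lo=[-178,-48,12.3,-77,2.9,-146.5];hi=[178,115,149.7,257,150.4,146.5]
    for k in range(12):
        s=np.clip(np.array(q0)+(0 if k==0 else rng.normal(0,40,6)),np.array(lo)+1,np.array(hi)-1)
        r=least_squares(f,s,bounds=(lo,hi))
        c=(r.cost>5, np.abs(r.x-q0).max())
        if best is None or c<best[0]: best=(c,r.x,r.cost)
    return best[1].round(1),round(best[2],3)
E
python3 - <<'E'
from kin import *
for q,t,r in D: print(fk(q,[0]*6)[1]-R(r))
s=fit();print(s.x,s.fun[:6]);p=s.x;np.save("p.npy",p)
q=D[1][0]
def pl(c,Rt): return np.array(c)+11*Rt[:,0]
g=pl([614,-223.5,102],ori(88,35));print("grasp",ik(g,ori(88,35),p,q))
g=pl([614,-223.5,190],ori(88,35));print("lift",ik(g,ori(88,35),p,q))
for xx in(420,440,470):
  for y in(-250,-200,-150,-100,-50,0):
    print(xx,y,ik(pl([xx,y,28],ori(90,-55)),ori(90,-55),p,q),ik(pl([xx,y,28],ori(90,0)),ori(90,0),p,q))
E
```

```text
[[ 0.  0. -0.]
 [ 0.  0.  0.]
 [ 0.  0. -0.]]
[[-0. -0. -0.]
 [-0. -0.  0.]
 [ 0. -0.  0.]]
[ 43.826 138.656 538.491 380.419  -0.63  311.087] [-10.507  -4.676   0.223  -0.277  -0.107  -0.207]
grasp (array([ -4.7,  32.3,  98. , -43.4,  56.5,  24.2]), np.float64(0.0))
lift (array([ -4.7,  27. ,  91.8, -39.1,  65.3,  15.4]), np.float64(0.0))
420 -250 (array([-49.7,  46.1,  99. ,  32.2,  83.5, -68.2]), np.float64(0.0)) (array([-30.8,  23.7, 119.4,   0. ,  36.9, -30.8]), np.float64(0.0))
420 -200 (array([-46.7,  43.9, 105.3,  34.9,  79.2, -69.1]), np.float64(0.0)) (array([-25.5,  21.9, 122.8,   0. ,  35.3, -25.5]), np.float64(0.0))
420 -150 (array([-43.3,  42. , 111. ,  38.1,  75.1, -70. ]), np.float64(0.0)) (array([-19.7,  20.5, 125.5,  -0. ,  34. , -19.7]), np.float64(0.0))
420 -100 (array([-39.5,  40.4, 116.3,  41.9,  71.3, -71.1]), np.float64(0.0)) (array([-13.4,  19.5, 127.4,  -0. ,  33.1, -13.4]), np.float64(0.0))
420 -50 (array([-35.2,  39. , 120.9,  46.3,  67.9, -72.4]), np.float64(0.0)) (array([ -6.8,  18.8, 128.6,   0. ,  32.6,  -6.8]), np.float64(0.0))
420 0 (array([-30.3,  37.
[... 1174 characters left out ...]
  99.4,  37. ,  81.3, -65.3]), np.float64(0.0)) (array([-23.1,  25.3, 116.3,  -0. ,  38.5, -23.1]), np.float64(0.0))
470 -150 (array([-40.1,  44. , 105. ,  40. ,  77.3, -66.2]), np.float64(0.0)) (array([-17.7,  24. , 118.8,  -0. ,  37.2, -17.7]), np.float64(0.0))
470 -100 (array([-36.3,  42.3, 110. ,  43.5,  73.6, -67.1]), np.float64(0.0)) (array([-12. ,  23. , 120.6,  -0. ,  36.3, -12. ]), np.float64(0.0))
470 -50 (array([-32.2,  40.9, 114.5,  47.5,  70.1, -68. ]), np.float64(0.0)) (array([ -6.1,  22.5, 121.7,   0. ,  35.8,  -6.1]), np.float64(0.0))
470 0 (array([-27.6,  39.7, 118.4,  52. ,  67. , -69. ]), np.float64(0.0)) (array([  0. ,  22.3, 122.1,  -0. ,  35.6,   0. ]), np.float64(0.0))
```

```bash
python3 - <<'E'
from h import *
Rt=ori(88,35);x=Rt[:,0]
go(np.array([614,-223.5,102])-139*x,Rt)
print("then x slide 15cm to",np.array([614,-223.5,102])+11*x)
E
```

```text
slide [7.02 0.57 0.74] turn [ 0.025  0.175 -0.021] rows>= 2.0
then x slide 15cm to [ 613.78  -229.805   92.989]
```

Emit:
arm_command --slide '[[3.5,0.3,0.4],[7.0,0.6,0.7],[7.0,0.6,0.7],[7.0,0.6,0.7]]' --turn '[[0.012,0.088,-0.01],[0.025,0.175,-0.021],[0.025,0.175,-0.021],[0.025,0.175,-0.021]]' --grip '[0,0,0,0]'

```text
time_s: 2.83
ee_pos: [616.6, -145.4, 215.4]
ee_rot: [-0.1, 55.0, -92.2]
force: [0.1, 0.2, -0.1]
gripper_width: 91.2
```

```bash
python3 - <<'E'
from h import *
st=env.state(); im,d=env.grab_frame("wrist"); cv2.imwrite("pics/w2.png",im[:,:,::-1])
Q=cloud("wrist",d,st); np.save("pics/w2q.npy",Q)
Rt=ori(88,35)
b=box(Q,[575,-222,80],[655,-195,175])
A=np.c_[b[:,0]-614,b[:,2],np.ones(len(b))]; w=np.ones(len(b),bool)
for _ in range(6):
    p=np.linalg.lstsq(A[w],b[w,1],rcond=None)[0]; w=abs(A@p-b[:,1])<1.5
c=b[w]; print("lens plane",p,len(c),"x edges",np.percentile(c[:,0],[1,99]),np.degrees(np.arctan(p[0])))
t=box(Q,[575,-260,186],[655,-195,197]); print("top z",np.median(t[:,2]),"rect",cv2.minAreaRect(t[:,:2].astype(np.float32)))
go(np.array([614,-223.5,102])+11*Rt[:,0],Rt)
E
```

```text
lens plane [  -0.045    0.008 -210.906] 3397 x edges [592.714 638.413] -2.603729400676285
top z 189.3724392493255 rect ((614.77001953125, -221.0233154296875), (21.63250160217285, 53.833614349365234), 87.4822006225586)
slide [14.99 -0.04  0.01] turn [-0.001 -0.     0.   ] rows>= 4.0
```

View pics/w2.png

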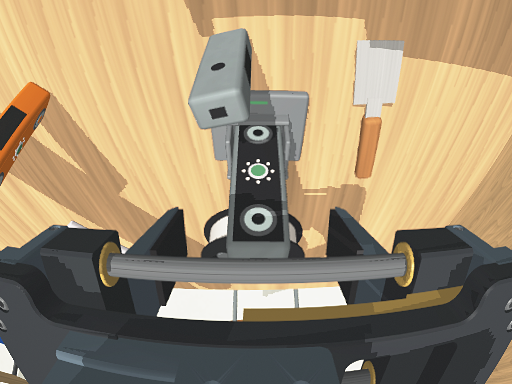

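Scanner (lens at 258,170) sits centred between the fingers, and the small bar (220,75) is clear. Moving in.

Emit:
arm_command --slide '[[3.0,0,0],[6.0,0,0],[9.0,0,0],[11.0,0,0],[13.0,0,0],[14.0,0,0],[15.0,0,0],[15.0,0,0],[15.0,0,0]]' --turn '[[0,0,0],[0,0,0],[0,0,0],[0,0,0],[0,0,0],[0,0,0],[0,0,0],[0,0,0],[0,0,0]]' --grip '[0,0,0,0,0,0,0,0,0]'

```text
time_s: 3.63
ee_pos: [615.9, -227.6, 93.0]
ee_rot: [0.1, 55.0, -91.8]
force: [-0.1, 0.0, -0.5]
gripper_width: 91.0
```

```bash
python3 - <<'E'
from h import *
st=env.state(); print(st["ee_pos"],st["force"]); im,d=env.grab_frame("wrist"); cv2.imwrite("pics/w3.png",im[:,:,::-1])
E
```

```text
[ 615.901 -227.577   92.977] [-0.062  0.017 -0.5  ]
```

View pics/w3.png

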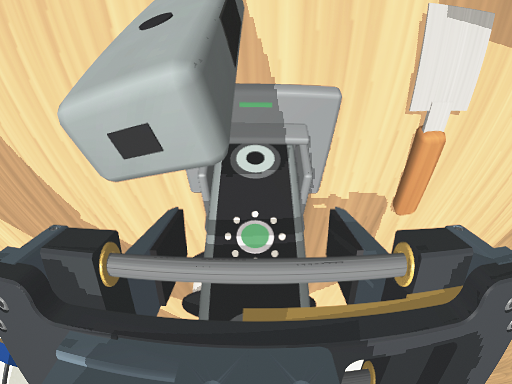

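Emit:
arm_command --slide '[[0,0,0],[0,0,0],[0,0,0],[0,0,0],[0,0,0],[0,0,0],[0,0,0],[0,0,0],[0,0,0],[0,0,0]]' --turn '[[0,0,0],[0,0,0],[0,0,0],[0,0,0],[0,0,0],[0,0,0],[0,0,0],[0,0,0],[0,0,0],[0,0,0]]' --grip '[255,255,255,255,255,255,255,255,255,255]' --newtons 30

```text
time_s: 4.52
ee_pos: [615.3, -228.1, 92.7]
ee_rot: [0.0, 55.0, -91.9]
force: [-1.8, 1.8, 3.1]
gripper_width: 56.1
```

```bash
python3 - <<'E'
from h import *
st=env.state(); print(st["ee_pos"],st["ee_rot"],st["force"],st["gripper_width"])
R0=R(st["ee_rot"]); print("up 11cm in tool",R0.T@[0,0,11.])
E
```

```text
[ 615.259 -228.075   92.654] [  0.003  55.02  -91.899] [-1.755  1.849  3.12 ] 56.08024005658604
up 11cm in tool [-9.013  0.     6.306]
```

Emit:
arm_command --slide '[[-0.41,0,0.29],[-0.82,0,0.57],[-1.64,0,1.15],[-2.46,0,1.72],[-3.28,0,2.29],[-4.1,0,2.87],[-4.92,0,3.44],[-5.74,0,4.01],[-6.55,0,4.59],[-7.37,0,5.16],[-8.19,0,5.73],[-9.01,0,6.31],[-9.01,0,6.31]]' --turn '[[0,0,0],[0,0,0],[0,0,0],[0,0,0],[0,0,0],[0,0,0],[0,0,0],[0,0,0],[0,0,0],[0,0,0],[0,0,0],[0,0,0],[0,0,0]]' --grip '[255,255,255,255,255,255,255,255,255,255,255,255,255]'

```text
time_s: 5.6
ee_pos: [616.6, -228.5, 205.5]
ee_rot: [0.5, 55.0, -91.5]
force: [0.4, 0.1, -3.8]
gripper_width: 56.2
```

```bash
python3 - <<'E'
from h import *
st=env.state(); print(st["ee_pos"],st["ee_rot"],st["force"],st["torque"],st["gripper_width"])
for n in("wrist","side"):
    im,d=env.grab_frame(n); cv2.imwrite(f"pics/{n}4.png",im[:,:,::-1])
Q=cloud("side",d); b=box(Q,[560,-300,80],[680,-150,330]); print(b.min(0),b.max(0))
R0=R(st["ee_rot"]); print(R0.T@[-15.5,0,0])
a=cv2.imread("pics/wrist4.png");b=cv2.imread("pics/side4.png")[80:240,150:364]
cv2.imwrite("pics/c4.png",np.vstack([a[:300],cv2.resize(b,(512,300))[:300]]))
E
```

```text
[ 616.576 -228.464  205.463] [  0.473  54.965 -91.475] [ 0.374  0.083 -3.779] [ 0.854 -0.099  0.036] 56.16670315881541
[ 560.552 -239.026  129.059] [ 679.51  -150.082  327.249]
[  0.229 -15.492   0.455]
```

View pics/c4.png

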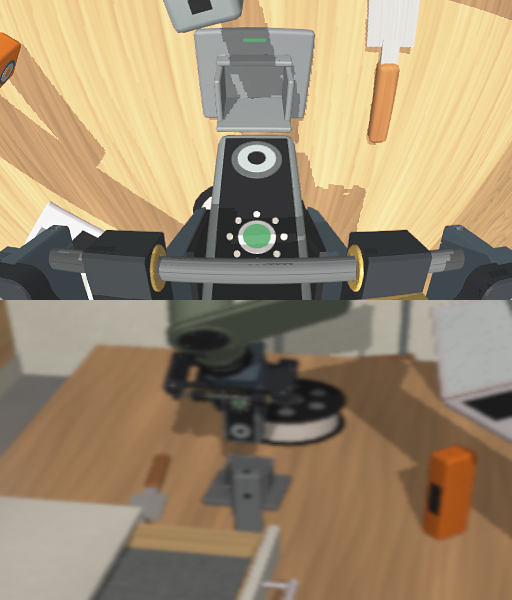

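Emit:
arm_command --slide '[[0,-1.5,0],[0,-4.0,0],[0,-6.5,0],[0,-9.0,0],[0,-11.5,0],[0,-13.5,0],[0,-15.0,0],[0,-15.5,0]]' --turn '[[0,0,0],[0,0,0],[0,0,0],[0,0,0],[0,0,0],[0,0,0],[0,0,0],[0,0,0]]' --grip '[255,255,255,255,255,255,255,255]'

```text
time_s: 6.37
ee_pos: [457.3, -222.9, 201.7]
ee_rot: [-0.3, 55.0, -92.2]
force: [0.0, -0.3, -5.7]
gripper_width: 56.0
```

```bash
python3 - <<'E'
from h import *
st=env.state(); print(st["ee_pos"],st["ee_rot"])
im,d=env.grab_frame("wrist"); Q=cloud("wrist",d,st)
c=Q[140:230,225:290].reshape(-1,3); c=c[~np.isnan(c[:,0])]
T=(c-st["ee_pos"])@R(st["ee_rot"])   # tool coords
m=np.median(T,axis=0);A=np.c_[T[:,1],T[:,2],np.ones(len(T))];w=abs(T[:,0]-m[0])<80
for _ in range(8):
    p=np.linalg.lstsq(A[w],T[w,0],rcond=None)[0]; w=abs(A@p-T[:,0])<2
print("tool x = a y + b z + c:",p,w.sum())
n=np.array([-1,p[0],p[1]]);n/=np.linalg.norm(n);print("lens normal tool",n,"world",R(st["ee_rot"])@n)
# distance of lens plane from grasp point (-11,0,0)
print("dist lens from grasp pt",(np.array([p[2],0,0])-[-11,0,0])@n)
g=T[w];print("z range",g[:,2].min(),g[:,2].max())
E
```

```text
[ 457.328 -222.872  201.681] [ -0.319  55.047 -92.207]
tool x = a y + b z + c: [  0.02   -1.351 -29.24 ] 4885
lens normal tool [-0.595  0.012 -0.804] world [0.046 0.999 0.027]
dist lens from grasp pt 10.85271614259184
z range -53.12391336652548 -10.867785614995114
```

```bash
python3 - <<'E'
from kin import *
st=env.state(); p=np.load("p.npy")
Rt=ori(88,-54); pos=np.array([460,-50,111])+11*Rt[:,0]
go(pos,Rt); print(pos)
print(ik(pos,Rt,p,st["qpos"]), st["qpos"])
R0=R(st["ee_rot"]);rv=Ro.from_matrix(R0.T@Rt).as_rotvec()
q=st["qpos"]
for s in np.linspace(.1,1,10):
    q,c=ik(st["ee_pos"]+s*(pos-st["ee_pos"]),R0@Ro.from_rotvec(rv*s).as_matrix(),p,q);print(q,c)
E
```

```text
slide [ -2.43  -0.36 -20.48] turn [0.001 1.553 0.003] rows>= 13.0
[460.311 -41.106 104.534]
(array([-32.9,  31. , 114.3,  45.7,  75.7, -59.8]), np.float64(0.0)) [ -5.757  12.631 110.208 -40.527  61.638  17.436]
[ -8.4  10.6 110.6 -30.4  59.6   9.4] 0.0
[-11.6  10.4 109.4 -19.9  58.9   0.5] 0.0
[-15.   10.9 108.6  -9.4  59.   -8.4] 0.0
[-18.5  12.  108.3   0.7  59.9 -16.9] 0.0
[-21.8  13.6 108.5  10.2  61.5 -25. ] 0.0
[-24.9  15.9 109.2  18.9  63.7 -32.7] 0.0
[-27.7  18.8 110.1  26.8  66.2 -40. ] 0.0
[-29.9  22.2 111.4  33.9  69.1 -46.8] 0.0
[-31.7  26.3 112.8  40.2  72.3 -53.4] 0.0
[-32.9  31.  114.3  45.7  75.7 -59.8] 0.0
```

Emit:
arm_command --slide '[[-0.07,-0.01,-0.6],[-0.2,-0.03,-1.8],[-0.36,-0.05,-3.0],[-0.5,-0.07,-4.2],[-0.64,-0.1,-5.4],[-0.78,-0.12,-6.6],[-0.93,-0.14,-7.8],[-1.07,-0.16,-9.0],[-1.21,-0.18,-10.2],[-1.35,-0.2,-11.4],[-1.5,-0.22,-12.6],[-1.64,-0.24,-13.8],[-1.78,-0.26,-15.0],[-1.92,-0.28,-16.2],[-2.06,-0.31,-17.4],[-2.2,-0.33,-18.6],[-2.35,-0.35,-19.8],[-2.43,-0.36,-20.5],[-2.43,-0.36,-20.5],[-2.43,-0.36,-20.5]]' --turn '[[0,0.045,0],[0,0.136,0],[0,0.227,0],[0,0.318,0],[0,0.41,0],[0,0.5,0],[0,0.59,0],[0,0.682,0],[0,0.773,0],[0,0.864,0],[0,0.955,0],[0,1.045,0],[0,1.136,0],[0,1.227,0],[0,1.318,0],[0,1.41,0],[0,1.5,0],[0,1.553,0],[0,1.553,0],[0,1.553,0]]' --grip '[255,255,255,255,255,255,255,255,255,255,255,255,255,255,255,255,255,255,255,255]'

```text
time_s: 8.08
ee_pos: [463.4, -42.5, 103.2]
ee_rot: [-180.0, 36.2, 88.2]
force: [0.2, 0.5, -4.3]
gripper_width: 56.2
```

```bash
cat > inhand.py <<'E'
from h import *
def plane(c,tol=2):
    c=c[~np.isnan(c).any(1)]; rng=np.random.default_rng(0);best=None
    for _ in range(300):
        a=c[rng.choice(len(c),3,replace=False)]; n=np.cross(a[1]-a[0],a[2]-a[0]); l=np.linalg.norm(n)
        if l<20: continue
        n/=l; w=abs((c-a[0])@n)<tol
        if best is None or w.sum()>best.sum(): best=w
    g=c[best]; m=g.mean(0); n=np.linalg.svd(g-m,full_matrices=False)[2][2]
    return m,n*np.sign(n[2] if abs(n[2])>.3 else n[1]),g
E
python3 - <<'E'
from inhand import *
st=env.state(); print(st["ee_pos"],st["ee_rot"],st["force"],st["torque"],st["qpos"])
im,d=env.grab_frame("wrist"); cv2.imwrite("pics/w5.png",im[:,:,::-1]); Q=cloud("wrist",d,st); np.save("pics/w5q.npy",Q)
m,n,g=plane(Q[130:235,225:290].reshape(-1,3)); print("lens",m,n,len(g))
ims,ds=env.grab_frame("side"); cv2.imwrite("pics/s5.png",ims[:,:,::-1]);np.save("pics/s5q.npy",cloud("side",ds))
cv2.imwrite("pics/c5.png",np.hstack([cv2.imread("pics/w5.png")[:,100:420],cv2.resize(ims[80:300,150:400,::-1],(436,384))]))
E
```

```text
[463.413 -42.536 103.194] [-179.953   36.2     88.209] [ 0.213  0.528 -4.289] [-1.065 -0.078  0.016] [-35.185  32.016 110.289  43.396  78.711 -58.582]
lens [464.881 -15.542 122.187] [0.011 0.017 1.   ] 6198
```

View pics/c5.png

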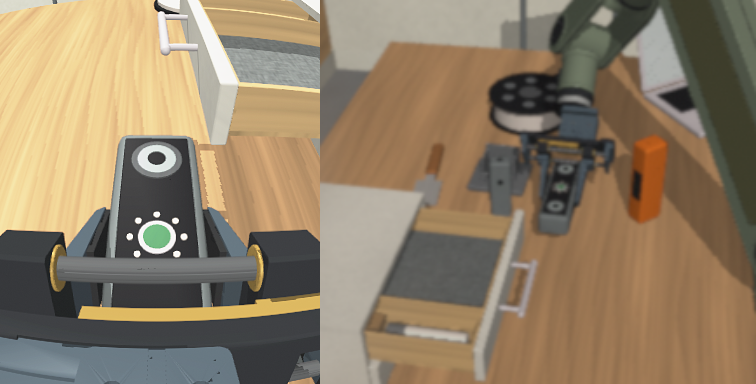

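```bash
python3 - <<'E'
from h import *
st=env.state(); R0=R(st["ee_rot"]); print(R0, R0.T@[0,0,-1.])
E
```

```text
[[ 0.027  0.999 -0.017]
 [ 0.806 -0.032 -0.59 ]
 [-0.591  0.002 -0.807]] [ 0.591 -0.002  0.807]
```

Emit:
arm_command --slide '[[0.3,0,0.4],[0.89,0,1.21],[1.48,0,2.02],[2.07,0,2.82],[2.66,0,3.63],[3.25,0,4.44],[3.84,0,5.25],[4.14,0,5.65],[4.31,0,5.89],[4.37,0,5.97],[4.37,0,5.97],[4.37,0,5.97]]' --turn '[[0,0.001,0],[0,0.002,0],[0,0.003,0],[0,0.004,0],[0,0.005,0],[0,0.006,0],[0,0.007,0],[0,0.008,0],[0,0.009,0],[0,0.01,0],[0,0.01,0],[0,0.01,0]]' --grip '[255,255,255,255,255,255,255,255,255,255,255,255]'

```text
time_s: 9.18
ee_pos: [463.2, -41.0, 31.1]
ee_rot: [179.9, 35.4, 88.1]
force: [0.6, 0.3, -5.4]
gripper_width: 55.9
```

```bash
python3 - <<'E'
from inhand import *
st=env.state(); print(st["ee_pos"],st["ee_rot"],st["force"],st["torque"])
im,d=env.grab_frame("wrist"); Q=cloud("wrist",d,st)
m,n,g=plane(Q[130:235,225:290].reshape(-1,3)); print("lens",m,n,len(g))
ims,ds=env.grab_frame("side");S=cloud("side",ds)
b=box(S,[425,-30,20],[500,60,70]); m,n,g=plane(b);print("side lens",m,n,len(g)); 
E
```

```text
[463.169 -40.963  31.111] [179.938  35.425  88.08 ] [ 0.58   0.306 -5.449] [-1.155 -0.06  -0.042]
lens [464.532 -14.091  50.516] [ 0.007 -0.001  1.   ] 6209
side lens [460.506   4.437  50.007] [-0.015  0.035  0.999] 129
```

Emit:
arm_command --slide '[[0.12,0,0.16],[0.23,0,0.33],[0.32,0,0.45],[0.38,0,0.53],[0.38,0,0.53]]' --turn '[[0,0,0],[0,0,0],[0,0,0],[0,0,0],[0,0,0]]' --grip '[255,255,255,255,255]'

```text
time_s: 9.7
ee_pos: [463.0, -40.7, 24.5]
ee_rot: [180.0, 35.4, 88.1]
force: [-0.0, -0.6, -3.7]
gripper_width: 55.9
```

Emit:
arm_command --slide '[[0.06,0,0.08],[0.06,0,0.08],[0.06,0,0.08]]' --turn '[[0,0,0],[0,0,0],[0,0,0]]' --grip '[255,255,255]'

```text
time_s: 9.95
ee_pos: [462.9, -40.7, 24.0]
ee_rot: [180.0, 35.3, 88.1]
force: [-0.9, -2.1, 1.7]
gripper_width: 55.8
```

Emit:
arm_command --slide '[[0.03,0,0.04],[0.03,0,0.04],[0.03,0,0.04]]' --turn '[[0,0,0],[0,0,0],[0,0,0]]' --grip '[255,255,255]'

```text
time_s: 10.2
ee_pos: [462.9, -40.7, 24.0]
ee_rot: [179.9, 35.3, 88.1]
force: [-2.5, -3.4, 5.5]
gripper_width: 56.1
```

```bash
python3 - <<'E'
from inhand import *
st=env.state(); print(st["ee_pos"],st["ee_rot"],st["force"],st["torque"])
im,d=env.grab_frame("wrist"); Q=cloud("wrist",d,st)
m,n,g=plane(Q[130:235,225:290].reshape(-1,3)); print("lens",m,n,len(g))
ims,ds=env.grab_frame("side"); cv2.imwrite("pics/c6.png",cv2.resize(ims[130:260,200:400,::-1],(800,520),interpolation=3))
E
```

```text
[462.869 -40.676  24.016] [179.925  35.309  88.11 ] [-2.471 -3.43   5.549] [ 0.049 -0.099  0.424]
lens [464.276 -13.967  43.777] [ 0.002 -0.006  1.   ] 6263
```

View pics/c6.png

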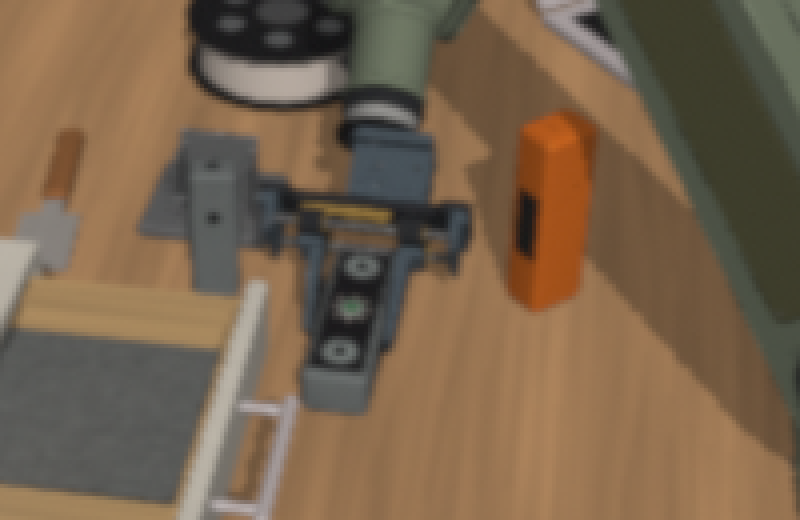

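Emit:
arm_command --slide '[[0,0,0],[0,0,0],[0,0,0],[0,0,0],[0,0,0],[0,0,0],[0,0,0],[0,0,0],[-1,0,0],[-2,0,0],[-4,0,0],[-6,0,0],[-8,0,0],[-10,0,0],[-12,0,0],[-12,0,0]]' --turn '[[0,0,0],[0,0,0],[0,0,0],[0,0,0],[0,0,0],[0,0,0],[0,0,0],[0,0,0],[0,0,0],[0,0,0],[0,0,0],[0,0,0],[0,0,0],[0,0,0],[0,0,0],[0,0,0]]' --grip '[0,0,0,0,0,0,0,0,0,0,0,0,0,0,0,0]'

```text
time_s: 11.63
ee_pos: [461.2, -142.5, 94.2]
ee_rot: [179.6, 35.7, 87.7]
force: [0.6, 0.5, 0.1]
gripper_width: 91.3
```

```bash
python3 - <<'E'
from inhand import *
st=env.state(); print(st["ee_pos"],st["ee_rot"],st["force"],st["torque"],st["qpos"])
Rt=ori(88,0)
go([462,-52,230],Rt)
E
```

```text
[ 461.201 -142.548   94.199] [179.613  35.688  87.718] [0.564 0.452 0.096] [-0.48 -0.07 -0.08] [-43.275  36.547 102.26   37.984  84.946 -60.45 ]
slide [ -0.57  -0.17 -16.31] turn [ 0.002 -0.948 -0.005] rows>= 8.0
```

Emit:
arm_command --slide '[[-0.1,0,-3.0],[-0.3,-0.1,-6.0],[-0.5,-0.2,-9.0],[-0.6,-0.2,-12.0],[-0.6,-0.2,-15.0],[-0.6,-0.2,-16.3],[-0.6,-0.2,-16.3],[-0.6,-0.2,-16.3],[-0.6,-0.2,-16.3],[-0.6,-0.2,-16.3],[-0.6,-0.2,-16.3],[-0.6,-0.2,-16.3],[-0.6,-0.2,-16.3]]' --turn '[[0,-0.1,0],[0,-0.2,0],[0,-0.3,0],[0,-0.4,0],[0,-0.5,0],[0,-0.6,0],[0,-0.7,0],[0,-0.8,0],[0,-0.9,0],[0.002,-0.948,-0.005],[0.002,-0.948,-0.005],[0.002,-0.948,-0.005],[0.002,-0.948,-0.005]]' --grip '[0,0,0,0,0,0,0,0,0,0,0,0,0]'

```text
time_s: 12.72
ee_pos: [460.3, -49.1, 228.4]
ee_rot: [-134.6, 89.5, 133.5]
force: [0.4, -0.4, 0.3]
gripper_width: 91.3
```

```bash
python3 - <<'E'
from inhand import *
st=env.state(); print(st["ee_pos"],st["ee_rot"],st["qpos"])
im,d=env.grab_frame("wrist"); cv2.imwrite("pics/w7.png",im[:,:,::-1]); Q=cloud("wrist",d,st); np.save("pics/w7q.npy",Q)
t,dt=env.grab_frame("top"); cv2.imwrite("pics/t7.png",t[:,:,::-1]); np.save("pics/t7q.npy",cloud("top",dt))
s,ds=env.grab_frame("side"); cv2.imwrite("pics/s7.png",s[:,:,::-1]); np.save("pics/s7q.npy",cloud("side",ds))
for nm,Q in(("wrist",Q),("side",cloud("side",ds))):
    b=box(Q,[400,-180,30],[520,60,55])
    if len(b)<10: print(nm,len(b)); continue
    print(nm,len(b),np.percentile(b,[2,50,98],axis=0),cv2.minAreaRect(b[:,:2].astype(np.float32)), plane(b)[1])
    b=box(Q,[400,60,110],[480,400,135]); print("handle",len(b),b.min(0) if len(b) else 0,b.max(0) if len(b) else 0)
E
```

```text
[460.258 -49.121 228.367] [-134.627   89.538  133.505] [ -7.72    8.085 102.499   0.309  69.777  -5.96 ]
wrist 6254 [[ 436.11  -132.135   36.656]
 [ 463.135  -43.573   43.057]
 [ 489.826   33.449   45.726]] ((463.0612487792969, -50.24488830566406), (174.67550659179688, 57.26387405395508), 88.8521499633789) [0.003 0.001 1.   ]
handle 0 0 0
side 594 [[ 432.232 -128.594   31.861]
 [ 458.886  -33.432   42.526]
 [ 486.337   39.175   47.938]] ((460.1938781738281, -47.47917938232422), (180.90658569335938, 56.4632453918457), 88.25508880615234) [-0.036  0.019  0.999]
handle 102 [472.015 162.32  120.783] [479.997 291.294 131.474]
```

View pics/w7.png

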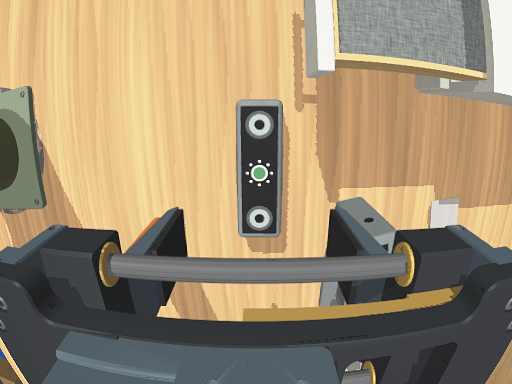

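```bash
python3 - <<'E'
from h import *
Rt=ori(88.9,0)
go([462.5,-50,16],Rt)
for n in("wrist","side","top"):
    Q=np.load(f"pics/{n[0]}7q.npy")
    for nm,lo,hi in (("floor",[535,90,80],[690,300,98]),("front top",[470,50,138],[560,400,156]),("handle",[440,100,112],[500,350,131]),("unit",[640,50,152],[960,400,170])):
        b=box(Q,lo,hi)
        if len(b)>10: print(n,nm,len(b),np.percentile(b,[1,50,99],axis=0).ravel(), np.round(cv2.minAreaRect(b[:,:2].astype(np.float32))[2],1))
E
```

```text
slide [21.24  0.32  0.13] turn [-0.015 -0.005  0.005] rows>= 6.0
wrist floor 5836 [549.873  90.54   90.099 616.835 120.026  91.865 688.33  158.626  93.705] 0.0
wrist front top 1797 [513.595  57.259 138.125 522.541  85.472 147.702 556.936 120.508 150.011] 89.8
wrist unit 2381 [692.884  52.815 152.329 705.199 102.963 160.928 730.079 153.793 162.773] 86.2
side floor 1906 [547.092  92.054  87.151 616.798 180.98   91.382 688.511 298.787  96.307] 90.0
side front top 607 [511.594  66.188 138.099 520.533 255.774 147.272 550.142 391.878 152.393] 89.7
side handle 165 [472.142 167.181 120.042 478.531 234.134 126.143 499.23  290.534 130.511] 88.9
side unit 6995 [693.29   57.186 153.92  810.594 253.31  160.292 935.529 393.113 164.475] 89.5
top floor 1758 [547.834  91.992  81.563 616.874 189.545  91.159 688.332 288.582  97.695] 89.4
top front top 455 [513.884  60.455 138.511 523.379 222.881 146.489 546.23  384.827 155.199] 1.5
top handle 92 [474.656 158.736 118.764 481.057 231.045 126.215 498.024 284.214 130.86 ] 0.9
top unit 5403 [696.059  53.84  152.674 814.451 221.051 160.571 938.437 387.022 169.113] 89.8
```

Regrasp: descend 21.2 cm.

Emit:
arm_command --slide '[[3.0,0.1,0.1],[6.5,0.2,0.1],[10.0,0.3,0.1],[13.0,0.3,0.1],[15.5,0.3,0.1],[17.5,0.3,0.1],[19.0,0.3,0.1],[20.3,0.3,0.1],[21.0,0.3,0.1],[21.2,0.3,0.1],[21.2,0.3,0.1]]' --turn '[[-0.015,-0.005,0.005],[-0.015,-0.005,0.005],[-0.015,-0.005,0.005],[-0.015,-0.005,0.005],[-0.015,-0.005,0.005],[-0.015,-0.005,0.005],[-0.015,-0.005,0.005],[-0.015,-0.005,0.005],[-0.015,-0.005,0.005],[-0.015,-0.005,0.005],[-0.015,-0.005,0.005]]' --grip '[0,0,0,0,0,0,0,0,0,0,0]'

```text
time_s: 13.78
ee_pos: [462.6, -49.5, 16.5]
ee_rot: [-72.8, 90.0, -163.9]
force: [0.8, -0.1, 0.4]
gripper_width: 91.0
```

```bash
python3 - <<'E'
from h import *
st=env.state(); print(st["ee_pos"],st["ee_rot"],st["force"]); print(R(st["ee_rot"]))
E
```

```text
[462.572 -49.457  16.455] [ -72.837   89.971 -163.886] [ 0.75  -0.128  0.449]
[[-0.     1.    -0.018]
 [-0.    -0.018 -1.   ]
 [-1.    -0.     0.   ]]
```

Grip, then lift 18 cm.

Emit:
arm_command --slide '[[0,0,0],[0,0,0],[0,0,0],[0,0,0],[0,0,0],[0,0,0],[0,0,0],[0,0,0],[0,0,0],[0,0,0]]' --turn '[[0,0,0],[0,0,0],[0,0,0],[0,0,0],[0,0,0],[0,0,0],[0,0,0],[0,0,0],[0,0,0],[0,0,0]]' --grip '[255,255,255,255,255,255,255,255,255,255]' --newtons 30

```text
time_s: 14.62
ee_pos: [462.6, -49.0, 17.0]
ee_rot: [46.8, 90.0, -44.2]
force: [-1.4, 0.5, 5.9]
gripper_width: 55.8
```

Emit:
arm_command --slide '[[-0.5,0,0],[-1.5,0,0],[-3.0,0,0],[-5.0,0,0],[-7.0,0,0],[-9.0,0,0],[-11.0,0,0],[-13.0,0,0],[-15.0,0,0],[-17.0,0,0],[-18.0,0,0],[-18.0,0,0]]' --turn '[[0,0,0],[0,0,0],[0,0,0],[0,0,0],[0,0,0],[0,0,0],[0,0,0],[0,0,0],[0,0,0],[0,0,0],[0,0,0],[0,0,0]]' --grip '[255,255,255,255,255,255,255,255,255,255,255,255]'

```text
time_s: 15.62
ee_pos: [463.4, -49.1, 198.3]
ee_rot: [78.9, 89.8, -12.1]
force: [0.9, 0.1, -4.9]
gripper_width: 55.9
```

```bash
python3 - <<'E'
from inhand import *
st=env.state(); print(st["ee_pos"],st["ee_rot"],st["force"],st["gripper_width"])
im,d=env.grab_frame("wrist"); cv2.imwrite("pics/w8.png",im[:,:,::-1]); Q=cloud("wrist",d,st); np.save("pics/w8q.npy",Q)
b=box(Q,[400,-180,195],[520,60,235]); m,n,g=plane(b); print("lens",m,n,len(g),g[:,1].max(),cv2.minAreaRect(g[:,:2].astype(np.float32)))
E
```

```text
[463.434 -49.051 198.279] [ 78.862  89.783 -12.127] [ 0.949  0.089 -4.878] 55.938216346385055
lens [463.998 -14.141 224.488] [-0.009 -0.003  1.   ] 17406 35.18263813662785 ((463.79913330078125, -24.598045349121094), (118.81149291992188, 77.9421615600586), 88.82076263427734)
```

View pics/w8.png

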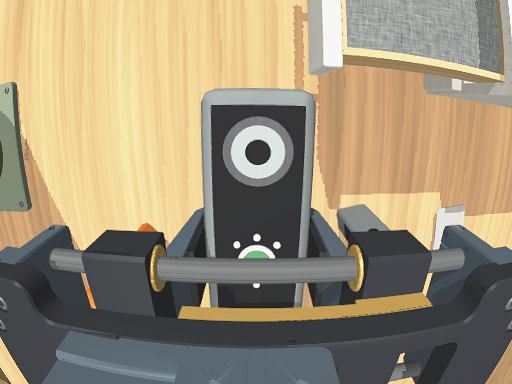

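```bash
python3 - <<'E'
from h import *
def edge(Q,name):
    b=box(Q,[515,40,84],[720,400,98])
    if len(b)<50: print(name,len(b));return
    hx=np.histogram(b[:,0],np.arange(515,722,6)); hy=np.histogram(b[:,1],np.arange(40,400,8))
    print(name,len(b));print(" x",dict(zip(hx[1].astype(int).tolist(),hx[0].tolist())));print(" y",dict(zip(hy[1].astype(int).tolist(),hy[0].tolist())))
    # wall tops z 130..142
    w=box(Q,[535,40,125],[690,400,145]); hy=np.histogram(w[:,1],np.arange(40,400,8)); print(" walltop y",dict(zip(hy[1].astype(int).tolist(),hy[0].tolist())))
for n in("w7","w8","s7","t7"): edge(np.load(f"pics/{n}q.npy"),n)
E
```

```text
w7 8040
 x {515: 9, 521: 5, 527: 1, 533: 0, 539: 3, 545: 139, 551: 294, 557: 304, 563: 304, 569: 291, 575: 300, 581: 293, 587: 287, 593: 303, 599: 284, 605: 289, 611: 282, 617: 281, 623: 289, 629: 266, 635: 289, 641: 270, 647: 277, 653: 273, 659: 272, 665: 266, 671: 262, 677: 261, 683: 262, 689: 333, 695: 261, 701: 258, 707: 246, 713: 243}
 y {40: 0, 48: 36, 56: 61, 64: 212, 72: 0, 80: 544, 88: 911, 96: 898, 104: 891, 112: 880, 120: 866, 128: 857, 136: 834, 144: 575, 152: 307, 160: 148, 168: 20, 176: 0, 184: 0, 192: 0, 200: 0, 208: 0, 216: 0, 224: 0, 232: 0, 240: 0, 248: 0, 256: 0, 264: 0, 272: 0, 280: 0, 288: 0, 296: 0, 304: 0, 312: 0, 320: 0, 328: 0, 336: 0, 344: 0, 352: 0, 360: 0, 368: 0, 376: 0, 384: 0}
 walltop y {40: 0, 48: 0, 56: 0, 64: 830, 72: 351, 80: 0, 88: 1, 96: 0, 104: 3, 112: 2, 120: 1, 128: 0, 136: 0, 144: 0, 152: 0, 160: 0, 168: 0, 176: 0, 184: 0, 192: 0, 200: 0, 208: 0, 216: 0, 224: 0, 232: 0, 240: 0, 248: 0, 256: 0, 264: 0, 272: 0, 280: 0, 288: 0, 296: 0, 304: 0, 312: 0, 320: 0, 328: 0, 336: 0, 344: 0, 352: 0, 360: 0, 368: 0, 376: 0, 384: 0}
w8 8053
 x {515: 11, 52
[... 2505 characters left out ...]
0, 88: 77, 96: 80, 104: 77, 112: 73, 120: 82, 128: 73, 136: 88, 144: 73, 152: 76, 160: 76, 168: 71, 176: 81, 184: 77, 192: 80, 200: 71, 208: 87, 216: 81, 224: 81, 232: 79, 240: 81, 248: 75, 256: 77, 264: 73, 272: 77, 280: 80, 288: 29, 296: 17, 304: 70, 312: 77, 320: 25, 328: 10, 336: 12, 344: 39, 352: 66, 360: 72, 368: 50, 376: 1, 384: 1}
 walltop y {40: 0, 48: 0, 56: 0, 64: 56, 72: 10, 80: 1, 88: 0, 96: 0, 104: 0, 112: 0, 120: 0, 128: 0, 136: 2, 144: 0, 152: 2, 160: 3, 168: 2, 176: 2, 184: 1, 192: 2, 200: 2, 208: 0, 216: 0, 224: 1, 232: 2, 240: 0, 248: 0, 256: 1, 264: 3, 272: 2, 280: 3, 288: 78, 296: 2, 304: 2, 312: 2, 320: 0, 328: 3, 336: 2, 344: 1, 352: 2, 360: 1, 368: 76, 376: 3, 384: 0}
```

```bash
python3 - <<'E'
from h import *
go([618.5,182,200],ori(89.2,0))
E
```

```text
slide [ -0.32  15.2  -23.36] turn [-0.003  0.001 -0.001] rows>= 7.0
```

Emit:
arm_command --slide '[[-0.3,0.8,-1.2],[-0.3,2.3,-3.5],[-0.3,4.0,-6.2],[-0.3,5.8,-8.9],[-0.3,7.6,-11.6],[-0.3,9.3,-14.3],[-0.3,11.0,-17.0],[-0.3,12.8,-19.7],[-0.3,14.2,-21.8],[-0.3,15.0,-23.0],[-0.3,15.2,-23.4],[-0.3,15.2,-23.4],[-0.3,15.2,-23.4]]' --turn '[[0,0,0],[0,0,0],[0,0,0],[0,0,0],[-0.003,0,0],[-0.003,0,0],[-0.003,0,0],[-0.003,0,0],[-0.003,0,0],[-0.003,0,0],[-0.003,0,0],[-0.003,0,0],[-0.003,0,0]]' --grip '[255,255,255,255,255,255,255,255,255,255,255,255,255]'

```text
time_s: 16.75
ee_pos: [617.3, 181.5, 198.0]
ee_rot: [-59.1, 89.8, -149.9]
force: [-0.3, 0.2, -5.0]
gripper_width: 56.3
```

```bash
python3 - <<'E'
from inhand import *
st=env.state(); print(st["ee_pos"],st["ee_rot"],st["force"],st["gripper_width"])
im,d=env.grab_frame("wrist"); cv2.imwrite("pics/w9.png",im[:,:,::-1]); Q=cloud("wrist",d,st); np.save("pics/w9q.npy",Q)
b=box(Q,[560,100,195],[680,300,235]); m,n,g=plane(b); print("lens",m,n,len(g),g[:,1].max(),g[:,0].min(),g[:,0].max())
f=box(Q,[530,70,84],[720,310,98]); print("floor",np.percentile(f,[1,50,99],axis=0),plane(f)[1])
u=box(Q,[640,50,152],[960,400,170]); print("unit",np.percentile(u,[1,50,99],axis=0))
h=box(Q,[440,50,130],[545,400,155]); print("front",np.percentile(h,[1,50,99],axis=0) if len(h) else 0)
w=box(Q,[560,50,120],[685,400,145]); print("walls",np.histogram(w[:,1],np.arange(60,400,10)))
t,dt=env.grab_frame("top"); cv2.imwrite("pics/c9.png",np.hstack([im[:,:,::-1],cv2.resize(t[80:220,130:240,::-1],(288,384),interpolation=3)]))
E
```

```text
[617.347 181.529 197.952] [ -59.127   89.765 -149.94 ] [-0.314  0.237 -4.987] 56.25040309624929
lens [618.189 216.128 224.173] [ 0.002 -0.004  1.   ] 17426 265.71996598168477 578.782369160033 656.8048117160725
floor [[535.613 134.539  89.577]
 [658.689 243.007  91.436]
 [714.8   309.132  96.523]] [-0.001  0.002  1.   ]
unit [[695.064 147.271 155.64 ]
 [758.742 254.299 160.905]
 [858.63  358.436 162.559]]
front [[516.074 162.315 130.729]
 [529.393 258.265 146.775]
 [537.62  347.117 149.345]]
walls (array([   0,  160,    0,    0,    0,    0,    0,    0,    0,    0,    0,
          0,    0,    0,    0,    0,    0,    0,    0,    0,    0,    0,
        233, 1308,    0,    0,    0,    0,    0,    0,    0,    0,    0]), array([ 60,  70,  80,  90, 100, 110, 120, 130, 140, 150, 160, 170, 180,
       190, 200, 210, 220, 230, 240, 250, 260, 270, 280, 290, 300, 310,
       320, 330, 340, 350, 360, 370, 380, 390]))
```

View pics/c9.png

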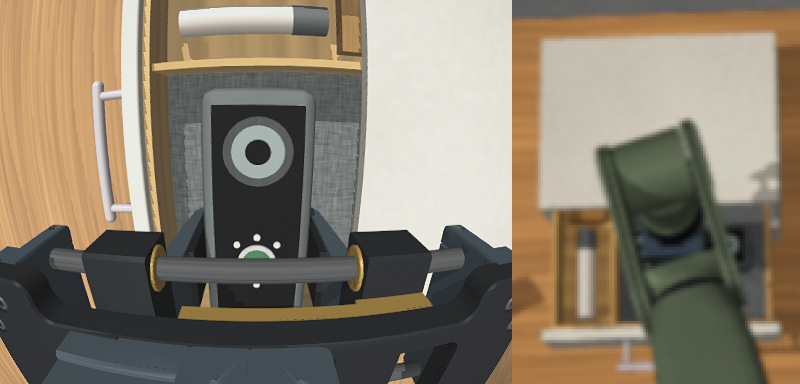

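Emit:
arm_command --slide '[[0.5,0,0],[1.3,0,0],[2.3,0,0],[3.3,0,0],[4.3,0,0],[5.3,0,0],[6.3,0,0],[7.2,0,0],[7.8,0,0],[8.2,0,0],[8.4,0,0],[8.4,0,0],[8.4,0,0]]' --turn '[[0,0,0],[0,0,0],[0,0,0],[0,0,0],[0,0,0],[0,0,0],[0,0,0],[0,0,0],[0,0,0],[0,0,0],[0,0,0],[0,0,0],[0,0,0]]' --grip '[255,255,255,255,255,255,255,255,255,255,255,255,255]'

```text
time_s: 17.93
ee_pos: [618.9, 182.4, 116.0]
ee_rot: [82.0, 89.9, -8.8]
force: [0.6, -0.5, -4.8]
gripper_width: 55.9
```

Emit:
arm_command --slide '[[0.15,0,0],[0.3,0,0],[0.45,0,0],[0.5,0,0],[0.5,0,0]]' --turn '[[0,0,0],[0,0,0],[0,0,0],[0,0,0],[0,0,0]]' --grip '[255,255,255,255,255]'

```text
time_s: 18.35
ee_pos: [618.5, 182.3, 110.5]
ee_rot: [-12.0, 90.0, -102.8]
force: [0.1, 0.4, -4.2]
gripper_width: 56.0
```

Emit:
arm_command --slide '[[0.1,0,0],[0.2,0,0],[0.3,0,0],[0.3,0,0]]' --turn '[[0,0,0],[0,0,0],[0,0,0],[0,0,0]]' --grip '[255,255,255,255]'

```text
time_s: 18.68
ee_pos: [618.5, 182.3, 107.3]
ee_rot: [-29.3, 90.0, -120.1]
force: [-0.5, -0.3, -4.7]
gripper_width: 55.8
```

Emit:
arm_command --slide '[[0.05,0,0],[0.1,0,0],[0.1,0,0],[0.1,0,0]]' --turn '[[0,0,0],[0,0,0],[0,0,0],[0,0,0]]' --grip '[255,255,255,255]'

```text
time_s: 19.02
ee_pos: [618.6, 182.4, 107.0]
ee_rot: [61.3, 90.0, -29.6]
force: [-0.9, 0.4, -1.7]
gripper_width: 56.1
```

Contact is starting; half a millimetre more.

Emit:
arm_command --slide '[[0.04,0,0],[0.04,0,0],[0.04,0,0]]' --turn '[[0,0,0],[0,0,0],[0,0,0]]' --grip '[255,255,255]'

```text
time_s: 19.27
ee_pos: [618.7, 182.4, 107.0]
ee_rot: [78.2, 90.0, -12.6]
force: [-2.0, -0.5, 2.7]
gripper_width: 55.8
```

```bash
python3 - <<'E'
from inhand import *
st=env.state(); print(st["ee_pos"],st["ee_rot"],st["force"],st["torque"])
im,d=env.grab_frame("wrist"); Q=cloud("wrist",d,st); cv2.imwrite("pics/w10.png",im[:,:,::-1])
b=box(Q,[580,100,120],[660,300,145]); m,n,g=plane(b); print("lens",m,n,len(g))
E
```

```text
[618.67  182.365 107.018] [ 78.182  89.956 -12.638] [-2.043 -0.543  2.749] [-0.242  0.465 -0.007]
lens [619.508 224.961 133.206] [-0.002 -0.001  1.   ] 19436
```

View pics/w10.png

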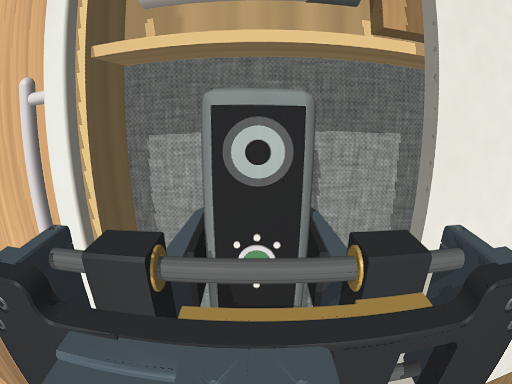

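Emit:
arm_command --slide '[[0,0,0],[0,0,0],[0,0,0],[0,0,0],[0,0,0],[0,0,0],[0,0,0],[-0.7,0,0],[-1.5,0,0],[-3,0,0],[-5,0,0],[-7,0,0],[-9,0,0],[-11,0,0],[-13,0,0],[-14,0,0],[-14,0,0]]' --turn '[[0,0,0],[0,0,0],[0,0,0],[0,0,0],[0,0,0],[0,0,0],[0,0,0],[0,0,0],[0,0,0],[0,0,0],[0,0,0],[0,0,0],[0,0,0],[0,0,0],[0,0,0],[0,0,0],[0,0,0]]' --grip '[32,32,32,32,32,32,32,32,32,32,32,32,32,32,32,32,32]'

```text
time_s: 20.73
ee_pos: [619.9, 182.8, 249.9]
ee_rot: [103.2, 89.6, 12.4]
force: [1.1, 0.7, 0.0]
gripper_width: 79.5
```

```bash
python3 - <<'E'
from inhand import *
st=env.state(); print(st["ee_pos"],st["ee_rot"],st["force"],st["gripper_width"])
im,d=env.grab_frame("wrist"); Q=cloud("wrist",d,st); cv2.imwrite("pics/w11.png",im[:,:,::-1])
b=box(Q,[580,80,120],[660,300,145]); m,n,g=plane(b); print("lens",m,n,len(g),cv2.minAreaRect(g[:,:2].astype(np.float32)))
S=cloud("side",env.grab_frame("side")[1]); h=box(S,[440,150,112],[500,310,132]); print("handle side",len(h),np.percentile(h,[2,50,98],axis=0))
h=h[h[:,0]<485]; print(np.percentile(h,[2,50,98],axis=0))
h=box(Q,[440,150,112],[500,310,132]); print("handle wrist",len(h), np.percentile(h,[2,50,98],axis=0) if len(h) else 0)
# push pose: tool down, fingertips behind bar, y=222
go([440,222,260],ori(90,0))
E
```

```text
[619.91  182.784 249.921] [103.18   89.61   12.361] [1.102 0.661 0.025] 79.50989874207032
lens [619.1   196.896 133.262] [-0.003  0.003  1.   ] 7829 ((619.5357666015625, 199.6988983154297), (193.4660186767578, 79.5792007446289), 89.7049560546875)
handle side 165 [[472.81  166.817 120.04 ]
 [478.469 231.759 126.247]
 [497.779 289.103 130.158]]
[[472.736 165.735 121.128]
 [477.262 231.476 126.563]
 [483.172 289.22  130.231]]
handle wrist 1359 [[476.425 164.722 121.719]
 [483.163 227.587 126.63 ]
 [498.105 286.141 128.87 ]]
slide [ -1.39 -17.89  -3.71] turn [-0.014  0.    -0.   ] rows>= 5.0
```

View pics/w11.png

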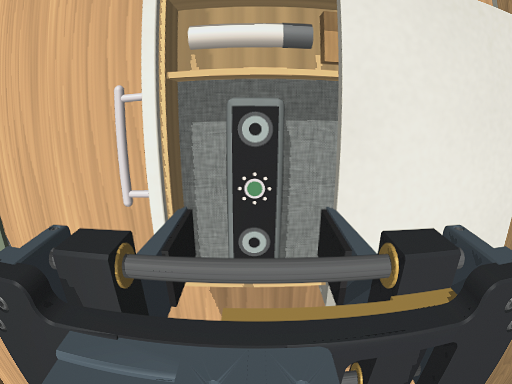

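```bash
python3 - <<'E'
from h import *
go([430,226,250],ori(90,0))
E
```

```text
slide [ -0.39 -18.9   -4.1 ] turn [-0.014  0.    -0.   ] rows>= 5.0
```

Emit:
arm_command --slide '[[-0.3,-2.0,-0.5],[-0.3,-5.0,-1.2],[-0.3,-8.5,-2.0],[-0.3,-12.0,-2.8],[-0.3,-15.5,-3.5],[-0.3,-18.0,-4.0],[-0.3,-18.9,-4.1],[-0.3,-18.9,-4.1],[-0.3,-18.9,-4.1],[-0.3,-18.9,-4.1],[-0.3,-18.9,-4.1]]' --turn '[[-0.014,0,0],[-0.014,0,0],[-0.014,0,0],[-0.014,0,0],[-0.014,0,0],[-0.014,0,0],[-0.014,0,0],[-0.014,0,0],[-0.014,0,0],[-0.014,0,0],[-0.014,0,0]]' --grip '[255,255,255,255,255,255,255,255,255,255,255]'

```text
time_s: 21.75
ee_pos: [431.5, 225.9, 248.7]
ee_rot: [6.5, 90.0, -83.6]
force: [0.1, -0.5, 0.5]
gripper_width: 9.0
```

```bash
python3 - <<'E'
from h import *
st=env.state(); print(st["ee_pos"],st["gripper_width"],st["qpos"]);print(R(st["ee_rot"]))
go([430,226,117],ori(90,0))
E
```

```text
[431.528 225.884 248.703] 8.970781198045016 [26.304  9.365 97.903 -0.043 72.747 26.393]
[[ 0.     1.    -0.001]
 [-0.001 -0.001 -1.   ]
 [-1.     0.     0.001]]
slide [13.17 -0.15 -0.02] turn [-0.001  0.001 -0.   ] rows>= 4.0
```

Emit:
arm_command --slide '[[2,0,0],[5,0,0],[8,0,0],[10.5,0,0],[12.2,0,0],[13.0,0,0],[13.2,0,0],[13.2,0,0]]' --turn '[[0,0,0],[0,0,0],[0,0,0],[0,0,0],[0,0,0],[0,0,0],[0,0,0],[0,0,0]]' --grip '[255,255,255,255,255,255,255,255]'

```text
time_s: 22.42
ee_pos: [431.0, 226.0, 117.1]
ee_rot: [4.5, 90.0, -85.5]
force: [-0.1, 0.5, 0.8]
gripper_width: 0.2
```

Emit:
arm_command --slide '[[0,0.5,0],[0,1.0,0],[0,1.5,0],[0,2.0,0],[0,2.4,0],[0,2.8,0],[0,3.2,0],[0,3.6,0],[0,4.0,0]]' --turn '[[0,0,0],[0,0,0],[0,0,0],[0,0,0],[0,0,0],[0,0,0],[0,0,0],[0,0,0],[0,0,0]]' --grip '[255,255,255,255,255,255,255,255,255]'

```text
time_s: 23.17
ee_pos: [469.8, 225.9, 117.1]
ee_rot: [-69.5, 89.9, -159.6]
force: [-2.7, -0.5, 0.7]
gripper_width: 0.5
```

```bash
python3 - <<'E'
from h import *
st=env.state(); print(st["ee_pos"],st["gripper_width"],st["force"])
im,d=env.grab_frame("wrist"); cv2.imwrite("pics/w12.png",im[:,:,::-1]);Q=cloud("wrist",d,st)
s,ds=env.grab_frame("side");S=cloud("side",ds)
f=box(S,[480,300,138],[600,395,152]);print("front x",np.percentile(f[:,0],[2,50]))
cv2.imwrite("pics/c12.png",np.hstack([im[:,:,::-1],cv2.resize(s[170:310,80:290,::-1],(288,192),interpolation=3).repeat(2,0)]))
E
```

```text
[469.757 225.939 117.109] 0.527142411686006 [-2.678 -0.532  0.722]
front x [520.435 529.113]
```

View pics/c12.png

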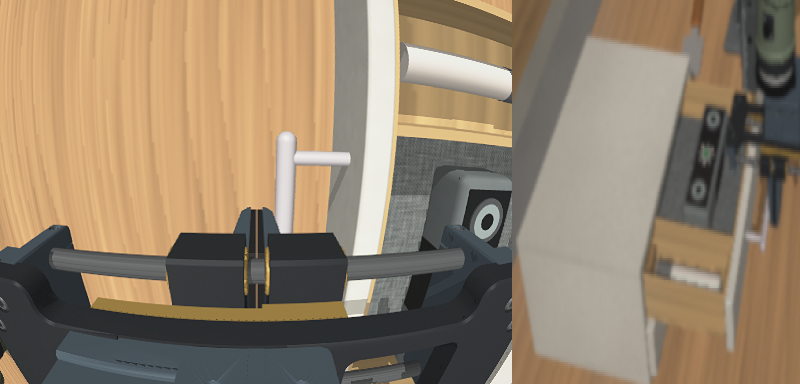

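Emit:
arm_command --slide '[[0,0.4,0],[0,0.9,0],[0,1.5,0],[0,2.2,0],[0,2.9,0],[0,3.6,0],[0,4.3,0],[0,5.0,0],[0,5.7,0],[0,6.4,0],[0,7.1,0],[0,7.8,0],[0,8.5,0],[0,9.2,0],[0,9.9,0],[0,10.5,0],[0,11.0,0],[0,11.4,0],[0,11.7,0],[0,12.0,0]]' --turn '[[0,0,0],[0,0,0],[0,0,0],[0,0,0],[0,0,0],[0,0,0],[0,0,0],[0,0,0],[0,0,0],[0,0,0],[0,0,0],[0,0,0],[0,0,0],[0,0,0],[0,0,0],[0,0,0],[0,0,0],[0,0,0],[0,0,0],[0,0,0]]' --grip '[255,255,255,255,255,255,255,255,255,255,255,255,255,255,255,255,255,255,255,255]'

```text
time_s: 24.93
ee_pos: [590.4, 226.1, 117.1]
ee_rot: [-35.5, 90.0, -125.5]
force: [-2.6, -1.2, -0.3]
gripper_width: 0.4
```

```bash
python3 - <<'E'
from h import *
st=env.state(); print(st["ee_pos"],st["gripper_width"],st["force"])
im,d=env.grab_frame("wrist"); cv2.imwrite("pics/w13.png",im[:,:,::-1]);Q=cloud("wrist",d,st)
s,ds=env.grab_frame("side");S=cloud("side",ds)
f=box(S,[600,300,138],[690,395,152]);print("front x",np.percentile(f[:,0],[2,50]))
cv2.imwrite("pics/c13.png",np.hstack([im[:,:,::-1],cv2.resize(s[170:310,80:290,::-1],(288,192),interpolation=3).repeat(2,0)]))
E
```

```text
[590.371 226.074 117.119] 0.36790075651726417 [-2.586 -1.207 -0.284]
front x [639.774 647.607]
```

View pics/c13.png

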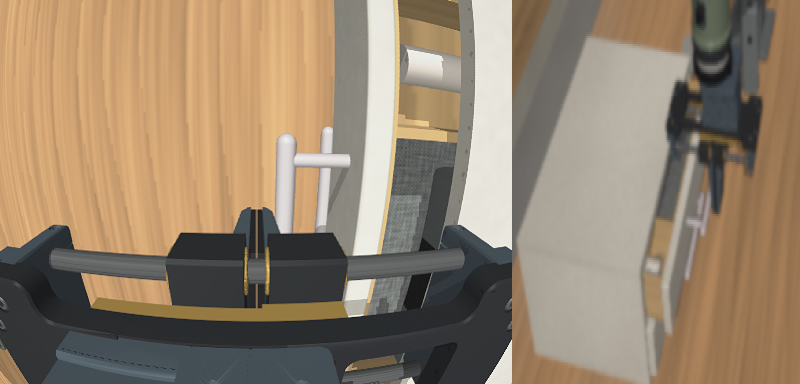

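Emit:
arm_command --slide '[[0,0.3,0],[0,0.6,0],[0,0.9,0],[0,1.2,0],[0,1.5,0],[0,1.8,0],[0,2.1,0],[0,2.4,0],[0,2.6,0],[0,2.8,0],[0,2.9,0],[0,3.0,0]]' --turn '[[0,0,0],[0,0,0],[0,0,0],[0,0,0],[0,0,0],[0,0,0],[0,0,0],[0,0,0],[0,0,0],[0,0,0],[0,0,0],[0,0,0]]' --grip '[255,255,255,255,255,255,255,255,255,255,255,255]'

```text
time_s: 26.03
ee_pos: [620.4, 226.0, 117.3]
ee_rot: [55.2, 90.0, -34.8]
force: [-2.4, 1.1, 1.8]
gripper_width: 0.6
```

Emit:
arm_command --slide '[[0,0.1,0],[0,0.2,0],[0,0.3,0],[0,0.4,0],[0,0.5,0]]' --turn '[[0,0,0],[0,0,0],[0,0,0],[0,0,0],[0,0,0]]' --grip '[255,255,255,255,255]'

```text
time_s: 26.45
ee_pos: [625.3, 226.0, 117.2]
ee_rot: [25.4, 90.0, -64.6]
force: [-2.0, 0.3, 2.0]
gripper_width: 0.1
```

```bash
python3 - <<'E'
from h import *
st=env.state(); print(st["ee_pos"],st["force"])
im,d=env.grab_frame("wrist"); cv2.imwrite("pics/w14.png",im[:,:,::-1]);Q=cloud("wrist",d,st)
s,ds=env.grab_frame("side");S=cloud("side",ds)
f=box(S,[600,300,138],[690,395,152]);print("front x",np.percentile(f[:,0],[2,50]))
f=box(S,[600,300,40],[690,395,70]);print("lower front x",np.percentile(f[:,0],[2,50]))if len(f) else 0
cv2.imwrite("pics/c14.png",np.hstack([im[:,:,::-1],cv2.resize(s[170:310,80:290,::-1],(288,192),interpolation=3).repeat(2,0)]))
E
```

```text
[625.283 225.999 117.238] [-2.044  0.322  1.984]
front x [674.171 680.099]
lower front x [677.51  679.241]
```

View pics/c14.png

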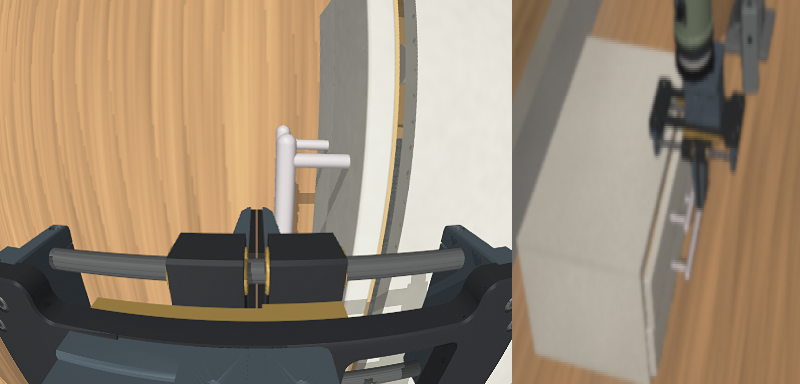

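Still a few mm of gap; continuing at 12 mm/s.

Emit:
arm_command --slide '[[0,0.1,0],[0,0.2,0],[0,0.3,0],[0,0.4,0]]' --turn '[[0,0,0],[0,0,0],[0,0,0],[0,0,0]]' --grip '[255,255,255,255]'

```text
time_s: 26.88
ee_pos: [629.2, 225.9, 117.1]
ee_rot: [-8.0, 90.0, -98.0]
force: [-3.0, -0.0, 1.9]
gripper_width: 0.3
```

Emit:
arm_command --slide '[[0,0.1,0],[0,0.2,0],[0,0.3,0]]' --turn '[[0,0,0],[0,0,0],[0,0,0]]' --grip '[255,255,255]'

```text
time_s: 27.13
ee_pos: [629.6, 225.9, 117.1]
ee_rot: [-81.1, 89.6, -171.2]
force: [-9.9, 0.7, 6.3]
gripper_width: 0.4
```

Emit:
arm_command --slide '[[0,0.1,0],[0,0.2,0],[0,0.3,0]]' --turn '[[0,0,0],[0,0,0],[0,0,0]]' --grip '[255,255,255]'

```text
time_s: 27.38
ee_pos: [629.7, 225.9, 117.2]
ee_rot: [-83.2, 89.3, -173.3]
force: [-17.3, 1.0, 9.1]
gripper_width: 0.6
```

Emit:
arm_command --slide '[[0,-0.3,0],[0,-0.8,0],[0,-2,0],[0,-4,0],[0,-7,0],[0,-10,0],[-3,-13,0],[-6,-16,0],[-9,-18,0],[-12,-18,0],[-12,-18,0]]' --turn '[[0,0,0],[0,0,0],[0,0,0],[0,0,0],[0,0,0],[0,0,0],[0,0,0],[0,0,0],[0,0,0],[0,0,0],[0,0,0]]' --grip '[255,255,255,255,255,255,255,255,255,255,255]'

```text
time_s: 28.3
ee_pos: [458.1, 227.5, 243.9]
ee_rot: [110.5, 89.1, 20.5]
force: [1.5, 1.2, 0.5]
gripper_width: 0.4
```

```bash
python3 - <<'E'
from h import *
st=env.state(); print(st["time_s"],st["ee_pos"],st["force"])
W=[]
for n in("side","top","wrist"):
    im,d=env.grab_frame(n);Q=cloud(n,d,st); W.append(im[:,:,::-1])
    for nm,lo,hi in(("front",[640,280,125],[690,395,145]),("lower front",[640,280,40],[690,395,70]),("front top",[660,60,140],[691,395,152])):
        f=box(Q,lo,hi); print(n,nm,len(f),np.percentile(f[:,0],[5,50]) if len(f)>5 else 0)
    if n!="wrist": print([(l,[np.round(r["point"]) for r in env.search_frame(n,l)][:2]) for l in("spool","scraper","printed_bracket")])
cv2.imwrite("pics/c15.png",np.hstack([cv2.resize(W[0][150:340,60:360],(400,300)),cv2.resize(W[1],(400,300))]))
cv2.imwrite("pics/w15.png",W[2])
E
```

```text
28.3 [458.082 227.516 243.923] [1.46  1.156 0.532]
side front 133 [676.6   679.123]
side lower front 172 [647.108 679.148]
side front top 461 [677.08  682.577]
[('spool', [array([ 648., -467.,   58.])]), ('scraper', [array([ 756., -187.,   14.])]), ('printed_bracket', [array([593., 518.,   4.])])]
top front 52 [679.103 682.24 ]
top lower front 54 [645.143 681.848]
top front top 232 [678.947 684.678]
[('spool', [array([ 583., -504.,   62.]), array([684., 216., 134.])]), ('scraper', [array([ 760., -181.,    9.])]), ('printed_bracket', [array([590., 519.,   3.])])]
wrist front 1154 [648.624 685.721]
wrist lower front 982 [685.736 687.208]
wrist front top 1218 [683.912 685.228]
```

View pics/c15.png

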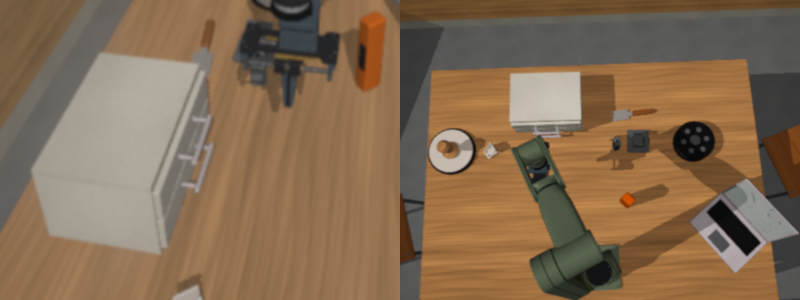

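View pics/w15.png

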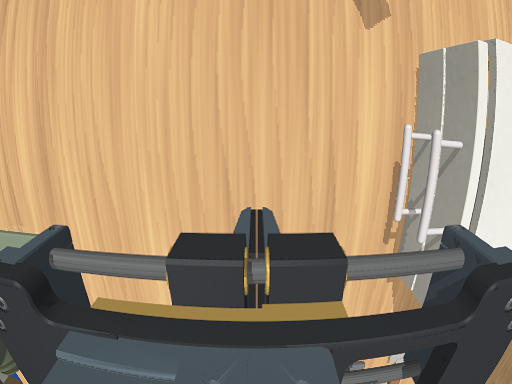

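The upper front is flush with the lower one, the bystanders are in place and the arm is clear. Handing in.

```bash
python3 - <<'E'
from workcell import env
print(env.job_done(), env.state()["time_s"])
E
```

```text
the job is handed in; nothing more can be done
the job is handed in; nothing more can be done
```

I took the larger grey scanner from the dock and laid it on its back on the desk, lens up. I then gripped it again from above, lowered it into the wide compartment and pushed the drawer shut. The job was handed in at about 28.5 s of the 72 s allowed.

**Scanner:** its lens face was level on the desk and again in the drawer, at 133 mm high, about 42 mm above the floor. Both placings ended with light contact.

**Drawer:** it was pushed at about 12 mm/s for the last few millimetres until it stopped and the force rose to about 17 N. The upper front then lined up with the lower one to within about 1 mm in all three cameras.

**Bystanders:** the scraper and bracket read within about 3 mm of where they started in both cameras. The spool does too in the top view. In the side view the spool read about 76 mm off in x. I put that down to the arm hiding part of it there, but did not check it any other way.

The cameras disagreed by 3 to 6 mm on absolute positions, as at the start. I did not look at the scanner again once the drawer was shut.

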